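Slide a loose-glass phone into a repair fixture and clamp it

TASK

Set the phone up for repair in the flat aluminium holding fixture: draw the sliding jaw back, slide the phone up the bevelled front edge onto the plate until it lies flat and square against both the back stop and the end stop, then close the jaw up against it so that it is held. Its glass is loose, so keep the phone down flat all the way: slide it, do not lift or tip it. Leave the screwdriver, solder spool and remote control where they are.

Things in the scene. Friction and masses are not known exactly. Their poses are not given: they have to be found in the camera images.
- phone: black slab phone, 145 (own x) x 70 (own y) x 8 mm (z), about 0.15 kg, lying flat on the blue work mat (top 5 mm over the counter) to the right of the fixture. Origin: centre of its underside. Either end may point either way.
- fixture: aluminium plate, x -64 to +60, y -110 to +110, 3 mm thick, fixed on the mat; origin on its underside; x points to its back (left). Front bevel, facing the phone, rises from x -64 to -50. Dark stops stand 11 mm over the plate: back stop along y, inner face x +46; end stop along x at the far end, inner face y -90. Clamped phone: centre x +11, y -17.5, z +3, long side along y.
- jaw (a joint): sliding jaw at the fixture's near (+y) end, in metres: 0 fully drawn back toward the robot (jaw face at fixture y +77 mm, 167 mm from the end stop), growing to 0.055 as it closes toward the end stop (-y). A phone 145 mm long is held at 0.022. About 2 N to slide, stays where left. Jaw block 62 (x) x 18 (y) mm, top 14 mm over the fixture's underside.
- jaw_grip (a point): point in the jaw's upright black grip fin, in the middle of its length and thickness, 34 mm over the mat. The fin is 36 mm long (fixture x), 12 mm thick (fixture y) and stands from 14 to 43.5 mm over the mat. The point is at fixture x +11 mm, y = 87 mm minus the joint value, and moves with the jaw.
- driver: screwdriver with round handle, 152 mm long, lying on the counter right of the mat; origin: centre of its underside. A bystander.
- spool: spool of solder wire, 52 mm across, 35 mm high, standing behind the mat; origin: centre of its underside. A bystander.
- remote: remote control with keys, 192 x 48 x 19 mm, lying on the counter right of the mat; origin: centre of its underside. A bystander.

How it is judged:
By the outcome, as a careful person would: the job done as asked, in the order asked, and still so for the second after the job is handed in, with the robot touching nothing.
It also fails if it takes over 72 s, if anything falls off the work surface, if the arm or the gripper's body presses on something with over 40 N, if the wrist force passes 120 N, or if a joint passes its speed limit or range.

ROBOT

A 7-joint arm with a two-finger parallel gripper is mounted at the origin on a cart in front of the work surface, level with it; the furniture and walls round the work are solid. World frame = base frame: x ahead of the robot, y to its left, z up, the work surface at z = 0. Lengths are in m, angles in rad, forces in N, time in s.
With the tool pointing down it reaches from about 0.4 to 0.85 m from the base axis. Payload 10.4 kg.
Tool frame: the origin (TCP) lies midway between the tips of the shut fingers; the grasp point (between the pads) lies r.grip_point_offset behind it (r.grip_point_offset is the distance from the TCP to the grasp point, in m); z points along the fingers, y is the line along which they close (so a half turn about z gives the same grasp; the last joint's range is limited). The gripper opens to 87 mm and grips with 3 to 60 N. Pads are 19 mm wide; open, the fingers measure 117 mm over their backs; the gripper's body (75 mm by 190 mm) begins 51 mm behind the grasp point.
Start: joints at [1.143, 0.332, -0.065, 1.46, 0.022, 1.35, -0.088], TCP at [0.246, -0.575, 0.223] pointing down, gripper open.
Joint ranges: [-2.6, 2.6], [-0.5, 2.12], [-1.47, 1.34], [0.16, 2.42], [-1.27, 4.41], [0.06, 2.06], [-2.6, 2.6]. Speed limits (rad/s): [2.22, 2.22, 2.79, 2.79, 3.14, 3.14, 3.14].

INTERFACE

Orientations are given as a unit quaternion [x, y, z, w].
In Python, from bench import r gives the robot as it stands.
- The arm moves only by the tool play_rows, never from a script. Its arguments are lists of equal length, an entry for each row: "claw": the closure, from 0 (fully open) to 1 (shut); "delta_pos": the shift along the tool's x, y, z scaled (see below), a list of three; "delta_rot": the turn, a rotation vector about the tool's x, y, z scaled (see below), a list of three. A call has 1 to 8 rows; each row shifts and turns the commanded pose from where the row before left it, along the tool's axes as they then stand; what a row does not reach is not made up. The controller multiplies each number of a shift by 200 mm and each number of a turn by pi rad. A row lasts 1/10 s, in which the tool goes at most 50 mm and 8.59 degrees, less where a joint would pass 70% of its speed; a pose out of reach is approached as far as the arm can. A call with a number of a shift or a turn outside -1 to 1 is refused whole. A call with a gripper value outside its range is refused whole. The fingers move at their own pace and stop on an object; "squeeze" is the grip in N (left out, the last holds). Time passes only in rows, so rows that do not move let the fingers close. It gives the time, the measured TCP pose, the force, the opening and the grip force at its end, in the units of the state.
- r.read_state(): the state, without advancing time (a new reading comes with each control period).
- r.camera(name): name is "scene" or "top"; returns a dict with "pixels" (420x560x3 uint8, red, green, blue), "camera_matrix" (3x3 intrinsics, pixels), "cam_to_world" (4x4, takes a point from camera to world coordinates). Camera axes: x right, y up, looking along -z (the intrinsics and any distortion apply to the point x, -y, -z); pixel columns grow to the right and rows downward; lengths in m; the calibration is good to about 2 mm. A picture is of the moment at which its call begins. There is no depth.
- r.close_job(): hands the job in; it is judged then, once.
The state is a dict: "time": time; "joint_positions": joint angles; "joint_vel": joint speeds; "joint_torque": joint torques, N m; "ee_pos": TCP position; "eef_rot": TCP orientation; "ft_force": force on the tool from outside, world axes, zero at the start; "torque": the same for the moment, N m; "width": finger opening in m; "grip_force": force on a finger pad.
Only numpy, scipy, OpenCV 4.12 (cv2) and the standard library are available. Lean on these libraries where they do the work, as an engineer would, in place of code of your own. Each camera call takes 0.05 s, during which the arm holds its last target. There are 200 camera calls.

## Working session

There is one attempt and no reset: what is moved stays moved. The work goes in short steps, Python scripts to look and compute and a tool call to move; the robot and the scene stay as the last step left them, time stands still between calls to the robot, and variables do not carry over. Pictures are saved under pics/ and viewed, at most 10 in all, crops included, and the job is handed in when it is done.

Besides the shell and the picture viewer there is one more tool, called after "Emit:" as name(argument=value, ...) on one line, values as JSON. play_rows: Moves the arm, as the interface text tells. Shifts and turns lie within -1 to 1; 1 stands for 200 mm of shift or pi rad of turn. Its arguments: {"type":"object","properties":{"claw":{"type":"array"},"delta_pos":{"type":"array"},"delta_rot":{"type":"array"},"squeeze":{"type":"number"}},"required":["claw","delta_pos","delta_rot"]}

```bash
mkdir -p pics; python3 - <<'E'
from bench import r
import cv2,numpy as np
s=r.read_state()
for k in ["time","ee_pos","eef_rot","ft_force","width"]: print(k,s[k])
print(r.grip_point_offset)
for n in ["scene","top"]:
    c=r.camera(n); np.savez(f"pics/{n}0.npz",**c)
    cv2.imwrite(f"pics/{n}0.png",c["pixels"][:,:,::-1]); print(c["camera_matrix"],c["cam_to_world"],[k for k in c])
E
```

```text
time 0.0
ee_pos [ 0.24598719 -0.57412646  0.22176936]
eef_rot [ 9.79587978e-01  2.01014670e-01 -1.62034623e-04 -6.85571585e-04]
ft_force [-0.19790079  0.6382402   0.55880937]
width 0.08646305911243507
0.0187
[[404.08427312   0.         282.37359932]
 [  0.         404.08427312 209.55743398]
 [  0.           0.           1.        ]] [[ 0.87342891  0.25521408 -0.41471402  0.21716517]
 [-0.48676895  0.48092649 -0.72922267 -0.57515923]
 [ 0.01333906  0.83879407  0.54428539  0.50896461]
 [ 0.          0.          0.          1.        ]] ['pixels', 'camera_matrix', 'cam_to_world']
[[493.79945633   0.         276.43431643]
 [  0.         493.79945633 220.14628009]
 [  0.           0.           1.        ]] [[-0.02130365  0.9837204  -0.17843857  0.33885466]
 [-0.99974631 -0.02226644 -0.00339449  0.0485693 ]
 [-0.00731242  0.17832099  0.9839452   1.24305701]
 [ 0.          0.          0.          1.        ]] ['pixels', 'camera_matrix', 'cam_to_world']
```

View pics/top0.png

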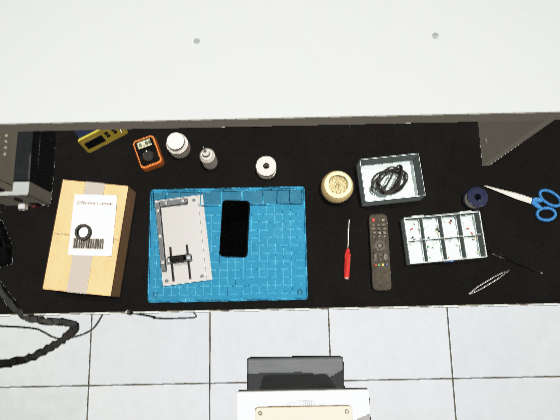

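View pics/scene0.png

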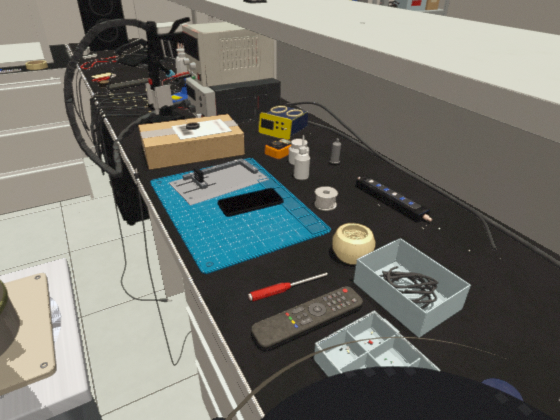

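The top view shows the fixture at about (185,240), the phone at (235,228), the jaw fin at (180,259), the mat at 148–308 × 187–301, and the driver and remote at x≈347 and 380. The scene view shows the same things at an angle, with the fin at (197,175) and the phone at (250,202). I'll zoom in on both.

```bash
cat > h.py <<'E'
import numpy as np,cv2
def ray(c,uv,z):
    uv=np.atleast_2d(np.asarray(uv,float)); K=c["camera_matrix"];T=c["cam_to_world"]
    d=np.c_[(uv[:,0]-K[0,2])/K[0,0],-(uv[:,1]-K[1,2])/K[1,1],-np.ones(len(uv))]@T[:3,:3].T
    o=T[:3,3]; return o+d*((z-o[2])/d[:,2])[:,None]
def proj(c,P):
    K=c["camera_matrix"];T=c["cam_to_world"]; q=(np.atleast_2d(P)-T[:3,3])@T[:3,:3]
    return np.c_[K[0,2]+K[0,0]*q[:,0]/-q[:,2],K[1,2]+K[1,1]*q[:,1]/q[:,2]]
E
python3 - <<'E'
import cv2
a=cv2.imread("pics/top0.png")[180:305,140:315]; b=cv2.imread("pics/scene0.png")[130:270,140:335]
cv2.imwrite("pics/topz.png",cv2.resize(a,None,fx=4.5,fy=4.5,interpolation=cv2.INTER_CUBIC))
cv2.imwrite("pics/scenez.png",cv2.resize(b,None,fx=4,fy=4,interpolation=cv2.INTER_CUBIC))
E
```

```text
(no output)
```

View pics/topz.png

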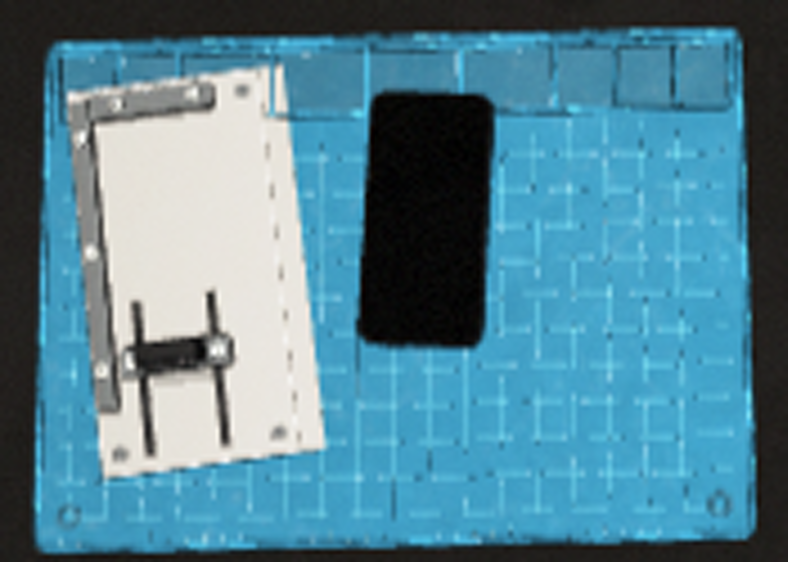

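View pics/scenez.png

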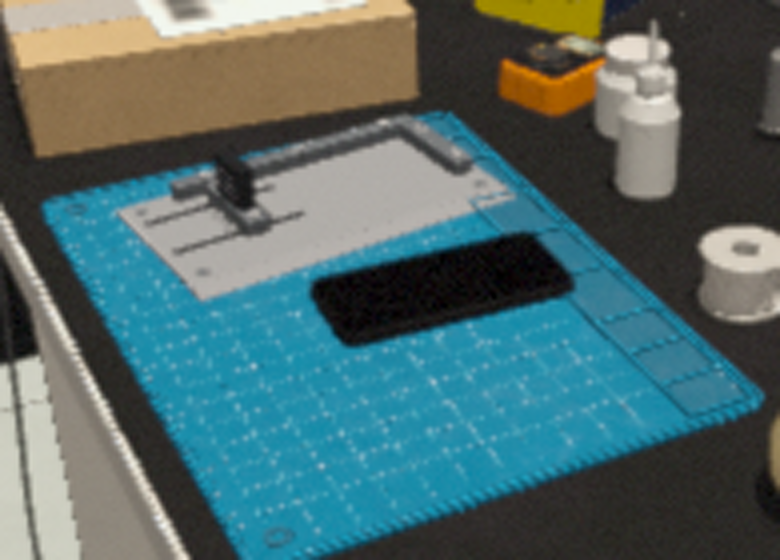

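The crop shows the plate corners at zoomed (68,92), (283,66), (326,447) and (104,478), with the stops along the left and top edges. The jaw is partly closed, with its fin at (172,354), and the phone's corners span (372,93)–(484,346). Next I'll measure these from masks.

```bash
cat >> h.py <<'E'
def rect(c,mask,z):
    cs,_=cv2.findContours(mask,cv2.RETR_EXTERNAL,cv2.CHAIN_APPROX_NONE)
    k=max(cs,key=cv2.contourArea)[:,0,:]
    w=ray(c,k,z)[:,:2]; (cx,cy),(a,b),t=cv2.minAreaRect((w*1000).astype(np.float32))
    if a<b: a,b,t=b,a,t+90
    return w,np.array([cx,cy,a,b,(t+90)%180-90])
def masks(c):
    p=c["pixels"]; hsv=cv2.cvtColor(p,cv2.COLOR_RGB2HSV)
    blue=cv2.inRange(hsv,(92,90,60),(112,255,255))
    cs,_=cv2.findContours(blue,cv2.RETR_EXTERNAL,cv2.CHAIN_APPROX_SIMPLE)
    hull=cv2.convexHull(max(cs,key=cv2.contourArea)); m=np.zeros(p.shape[:2],np.uint8); cv2.fillConvexPoly(m,hull,255)
    m=cv2.erode(m,np.ones((7,7)))
    black=cv2.inRange(hsv,(0,0,0),(180,255,45))&m
    light=(cv2.inRange(hsv,(0,0,70),(180,70,255)))&m
    return hsv,m,black,light
E
python3 - <<'E'
from h import *
np.set_printoptions(suppress=True,precision=4)
for n in ["top","scene"]:
    c=dict(np.load(f"pics/{n}0.npz")); hsv,m,bl,li=masks(c)
    print(n,"phone",rect(c,bl,.013 if n=="top" else .009)[1],"plate",rect(c,li,.008)[1])
    if n=="top":
        P=ray(c,np.array([[68,92],[283,66],[326,447],[104,478]])/4.5+[140,180]-.39,.0075); print(P)
        print("fin top ends",ray(c,np.array([[138,357],[206,349]])/4.5+[140,180]-.39,.0485))
        print("jaw block ends",ray(c,np.array([[124,360],[234,349]])/4.5+[140,180]-.39,.019))
        print("stop corner inner", ray(c,np.array([[97,124]])/4.5+[140,180]-.39,.0085), "stop far end",ray(c,np.array([[214,107]])/4.5+[140,180]-.39,.0085))
        print("phone corners",ray(c,np.array([[372,93],[493,97],[484,346],[358,340]])/4.5+[140,180]-.39,.013))
    else:
        f=lambda a,z:ray(c,np.array(a)/4+[140,130]-.375,z)
        print("plate",f([[118,212],[203,299],[512,195]],.0065)); print("fin top",f([[217,152],[250,180]],.0485))
        print("phone top corners",f([[312,284],[350,336],[573,277],[530,234]],.013))
E
```

```text
top phone [543.9966 160.0983 142.4153  68.329   -3.8354] plate [519.8073 290.877  221.4604 124.6054   6.584 ]
[[0.6224 0.364  0.0075]
 [0.6348 0.2414 0.0075]
 [0.4177 0.2164 0.0075]
 [0.4033 0.3391 0.0075]]
fin top ends [[0.4656 0.3124 0.0485]
 [0.4691 0.2757 0.0485]]
jaw block ends [[0.4673 0.3266 0.019 ]
 [0.472  0.2658 0.019 ]]
stop corner inner [[0.6031 0.3468 0.0085]] stop far end [[0.6115 0.2804 0.0085]]
phone corners [[0.6166 0.1899 0.013 ]
 [0.6127 0.1213 0.013 ]
 [0.4713 0.1279 0.013 ]
 [0.4762 0.1979 0.013 ]]
scene phone [549.2851 161.7712 144.7654  74.0656  -2.8655] plate [524.6947 297.4875 226.358  143.8902   6.1121]
plate [[0.408  0.3414 0.0065]
 [0.4224 0.2173 0.0065]
 [0.6385 0.2456 0.0065]]
fin top [[0.4672 0.3112 0.0485]
 [0.4727 0.2668 0.0485]]
phone top corners [[0.4806 0.1932 0.013 ]
 [0.479  0.1322 0.013 ]
 [0.6186 0.1291 0.013 ]
 [0.6199 0.1855 0.013 ]]
```

Emit:
play_rows(claw=[0,0,0,0,0,0,0,0], delta_pos=[[0,0,0],[0,0,0],[0,0,0],[0,0,0],[0,0,0],[0,0,0],[0,0,0],[0,0,0]], delta_rot=[[0,0,-0.045],[0,0,-0.045],[0,0,-0.045],[0,0,-0.045],[0,0,-0.045],[0,0,-0.045],[0,0,-0.045],[0,0,-0.045]], squeeze=15)

```text
time: 0.9
ee_pos: [0.246, -0.5743, 0.2221]
eef_rot: [0.717, 0.697, 0.0, -0.0]
ft_force: [0.8, 0.1, 0.1]
width: 0.0869
grip_force: 0.0
```

```bash
cat >> h.py <<'E'
TH=np.deg2rad(6.6); O=np.array([.521,.293]); FX=np.array([-np.sin(TH),np.cos(TH)]); FY=-np.array([np.cos(TH),np.sin(TH)])
def fix(p): d=np.asarray(p)[...,:2]-O; return np.stack([d@FX,d@FY],-1)
def wor(x,y): return O+FX*x+FY*y
def todo(r,xy,z,yaw=np.pi/2+TH):
    from scipy.spatial.transform import Rotation as R
    s=r.read_state(); A=R.from_quat(s["eef_rot"]); M=A.as_matrix()
    B=R.from_euler("z",yaw)*R.from_euler("x",np.pi)
    p=s["ee_pos"]; d=np.r_[xy,z]-p
    print("t",s["time"],"tcp",p.round(4),"fix mm",(fix(p)*1000).round(1),"F",np.round(s["ft_force"],1),"w",round(s["width"],4),"grip",s["grip_force"])
    print("units pos",(B.as_matrix().T@d/.2).round(4),"(target axes)  rot",((A.inv()*B).as_rotvec()/np.pi).round(4))
E
python3 - <<'E'
from h import *; from bench import r
todo(r,[.45,-.2],.222)
E
```

```text
t 0.9 tcp [ 0.246  -0.5743  0.2221] fix mm [-829.9  372.8] F [0.8 0.1 0.1] w 0.0869 grip 0.0
units pos [1.7419e+00 1.2282e+00 4.0000e-04] (target axes)  rot [-0.0001 -0.0002 -0.046 ]
```

Emit:
play_rows(claw=[0,0,0,0,0,0,0,0], delta_pos=[[0,0,0],[0.2,0.14,0],[0.2,0.14,0],[0.2,0.14,0],[0.2,0.14,0],[0.2,0.14,0],[0.2,0.14,0],[0.2,0.14,0]], delta_rot=[[0,0,-0.046],[0,0,0],[0,0,0],[0,0,0],[0,0,0],[0,0,0],[0,0,0],[0,0,0]])

```text
time: 1.7
ee_pos: [0.4108, -0.2729, 0.2224]
eef_rot: [0.667, 0.745, -0.0, 0.0]
ft_force: [0.8, -0.0, 0.4]
width: 0.0872
grip_force: 0.0
```

```bash
python3 - <<'E'
from h import *; from bench import r
todo(r,wor(.011,.0525),.12)
E
```

```text
t 1.7 tcp [ 0.4108 -0.2729  0.2224] fix mm [-549.5  174.5] F [ 0.8 -0.   0.4] w 0.0872 grip 0.0
units pos [2.8023 0.61   0.5122] (target axes)  rot [-0.0001  0.0001 -0.0019]
```

Emit:
play_rows(claw=[0,0,0,0,0,0,0,0], delta_pos=[[0.23,0.05,0],[0.23,0.05,0],[0.23,0.05,0],[0.23,0.05,0],[0.23,0.05,0],[0.23,0.05,0],[0.23,0.05,0],[0.23,0.05,0]], delta_rot=[[0,0,-0.002],[0,0,0],[0,0,0],[0,0,0],[0,0,0],[0,0,0],[0,0,0],[0,0,0]])

```text
time: 2.5
ee_pos: [0.4473, 0.1017, 0.2226]
eef_rot: [0.665, 0.747, -0.0, 0.0]
ft_force: [0.8, 0.2, 0.1]
width: 0.0868
grip_force: 0.0
```

Emit:
play_rows(claw=[0.3,0.3,0.3,0.3,0.3,0.3,0.3,0.3], delta_pos=[[0.23,0.05,0],[0.23,0.05,0],[0.23,0.05,0],[0.22,0.05,0],[0,0,0.15],[0,0,0.15],[0,0,0.15],[0,0,0]], delta_rot=[[0,0,0],[0,0,0],[0,0,0],[0,0,0],[0,0,0],[0,0,0],[0,0,0],[0,0,0]])

```text
time: 3.3
ee_pos: [0.4643, 0.2839, 0.1289]
eef_rot: [0.665, 0.747, -0.003, -0.001]
ft_force: [-1.2, -1.3, 1.2]
width: 0.0608
grip_force: 0.0
```

```bash
python3 - <<'E'
from h import *; from bench import r
todo(r,wor(.011,.0525),.025)
for n in ["top","scene"]:
    c=r.camera(n); np.savez(f"pics/{n}1.npz",**c)
    a=c["pixels"][:,:,::-1]
    a=a[150:310,130:340] if n=="top" else a[100:260,120:330]
    cv2.imwrite(f"pics/{n}1.png",cv2.resize(a,None,fx=3.5,fy=3.5,interpolation=cv2.INTER_CUBIC))
E
```

```text
t 3.3 tcp [0.4643 0.2839 0.1289] fix mm [-2.6 57.3] F [-1.2 -1.3  1.2] w 0.0608 grip 0.0
units pos [0.0679 0.0242 0.5193] (target axes)  rot [-0.0019  0.0007  0.0003]
```

View pics/scene1.png

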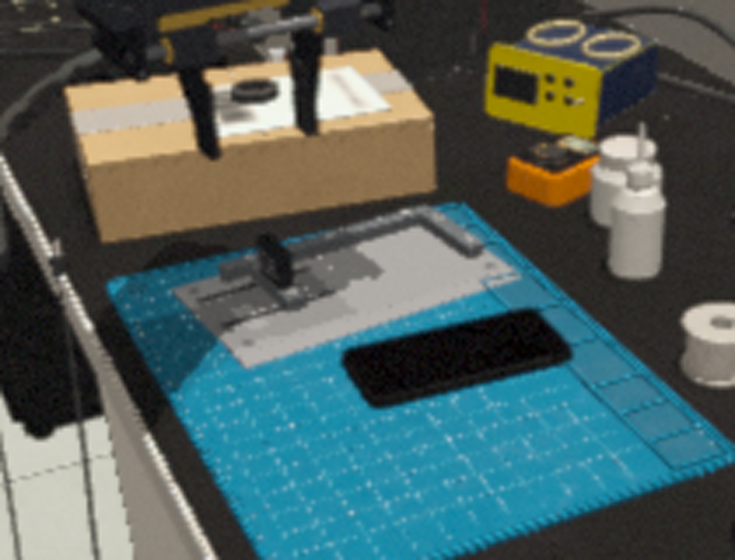

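The gripper is open and above the jaw fin, which is at crop (273,258) with the fingertips at (207,152) and (308,128). The way down is clear.

Emit:
play_rows(claw=[0.3,0.3,0.3,0.3,0.3,0.3,0.3,0.3], delta_pos=[[0.066,0.024,0],[0,0,0.1],[0,0,0.1],[0,0,0.1],[0,0,0.1],[0,0,0.08],[0,0,0.04],[0,0,0]], delta_rot=[[-0.002,0.0007,0],[0,0,0],[0,0,0],[0,0,0],[0,0,0],[0,0,0],[0,0,0],[0,0,0]])

```text
time: 4.2
ee_pos: [0.4703, 0.2993, 0.0285]
eef_rot: [0.665, 0.747, 0.003, 0.001]
ft_force: [0.4, 0.6, 0.9]
width: 0.0609
grip_force: 0.0
```

```bash
python3 - <<'E'
from h import *; from bench import r
todo(r,wor(.011,.0525),.025)
E
```

```text
t 4.2 tcp [0.4703 0.2993 0.0285] fix mm [12.  49.6] F [0.4 0.6 0.9] w 0.0609 grip 0.0
units pos [-0.0052 -0.0143  0.0174] (target axes)  rot [ 0.0019 -0.0006  0.0001]
```

Emit:
play_rows(claw=[0.3,0.3,1,1,1,1,1,1], delta_pos=[[-0.005,-0.014,0.015],[0,0,0],[0,0,0],[0,0,0],[0,0,0],[0,0,0],[0,0,0],[0,0,0]], delta_rot=[[0.002,-0.0006,0],[0,0,0],[0,0,0],[0,0,0],[0,0,0],[0,0,0],[0,0,0],[0,0,0]], squeeze=15)

```text
time: 5.0
ee_pos: [0.4676, 0.298, 0.0255]
eef_rot: [0.665, 0.747, 0.0, -0.0]
ft_force: [-0.2, -0.2, -0.2]
width: 0.0208
grip_force: 0.0
```

```bash
python3 - <<'E'
from h import *; from bench import r
todo(r,wor(.011,.087),.025)
E
```

```text
t 5.0 tcp [0.4676 0.298  0.0255] fix mm [11.1 52.5] F [-0.2 -0.2 -0.2] w 0.0208 grip 0.0
units pos [-0.0007 -0.1727  0.0025] (target axes)  rot [ 0.     -0.0001  0.0002]
```

Not closed yet; I'll keep closing.

Emit:
play_rows(claw=[1,1,1,1,1], delta_pos=[[0,0,0],[0,0,0],[0,0,0],[0,0,0],[0,0,0]], delta_rot=[[0,0,0],[0,0,0],[0,0,0],[0,0,0],[0,0,0]])

```text
time: 5.5
ee_pos: [0.4677, 0.2981, 0.0256]
eef_rot: [0.665, 0.747, 0.0, -0.0]
ft_force: [1.9, 1.3, -0.5]
width: 0.0116
grip_force: 15.0
```

Emit:
play_rows(claw=[1,1,1,1,1,1,1,1], delta_pos=[[0,-0.02,0],[0,-0.03,0],[0,-0.03,0],[0,-0.03,0],[0,-0.03,0],[0,-0.02,0],[0,-0.01,0],[0,0,0]], delta_rot=[[0,0,0],[0,0,0],[0,0,0],[0,0,0],[0,0,0],[0,0,0],[0,0,0],[0,0,0]])

```text
time: 6.3
ee_pos: [0.434, 0.2941, 0.0255]
eef_rot: [0.665, 0.747, 0.0, 0.0]
ft_force: [2.7, 0.5, -0.7]
width: 0.012
grip_force: 15.0
```

Emit:
play_rows(claw=[1,1,1], delta_pos=[[0,-0.01,0],[0,-0.01,0],[0,0,0]], delta_rot=[[0,0,0],[0,0,0],[0,0,0]])

```text
time: 6.6
ee_pos: [0.4338, 0.294, 0.0258]
eef_rot: [0.666, 0.746, 0.003, 0.001]
ft_force: [19.7, 6.0, -16.6]
width: 0.0118
grip_force: 15.0
```

```bash
python3 - <<'E'
from h import *; from bench import r
todo(r,wor(.011,.087),.025)
E
```

```text
t 6.6 tcp [0.4338 0.294  0.0258] fix mm [11.  86.5] F [ 19.7   6.  -16.6] w 0.0118 grip 15.015268272676678
units pos [-0.0001 -0.0023  0.0041] (target axes)  rot [ 0.0021 -0.0009 -0.0004]
```

The jaw is fully back, since the force rose at fin y≈86.5. That also checks the fixture frame to about 0.5 mm. Now I'll release and rise.

Emit:
play_rows(claw=[1,0.3,0.3,0.3,0.3,0.3,0.3,0.3], delta_pos=[[0,0.02,0],[0,0,0],[0,0,0],[0,0,0],[0,0,0],[0,0,-0.1],[0,0,-0.2],[0,0,-0.2]], delta_rot=[[0,0,0],[0,0,0],[0,0,0],[0,0,0],[0,0,0],[0,0,0],[0,0,0],[0,0,0]])

```text
time: 7.4
ee_pos: [0.4329, 0.2939, 0.1262]
eef_rot: [0.665, 0.747, -0.001, -0.001]
ft_force: [1.4, 0.4, 0.3]
width: 0.0575
grip_force: 0.0
```

```bash
python3 - <<'E'
from h import *; from bench import r
todo(r,wor(-.215,-.0095),.12)
np.set_printoptions(suppress=True,precision=1)
for z in [.013]:
    c=dict(np.load("pics/top0.npz")); bl=masks(c)[2]
    w,q=rect(c,bl,z); print(q); print(fix(q[:2]/1000)*1000)
    hull=cv2.boxPoints(cv2.minAreaRect((w*1000).astype(np.float32)))/1000; print(fix(hull)*1000)
E
```

```text
t 7.4 tcp [0.4329 0.2939 0.1262] fix mm [11.  87.4] F [1.4 0.4 0.3] w 0.0575 grip 0.0
units pos [-1.1302  0.4845  0.0312] (target axes)  rot [-0.0006  0.      0.0004]
[544.  160.1 142.4  68.3  -3.8]
[-134.7   -7.6]
[[-155.4   68.6]
 [-181.2  -71.4]
 [-114.   -83.8]
 [ -88.2   56.3]]
```

Emit:
play_rows(claw=[0.3,0,0,0,0,0,0,0], delta_pos=[[-0.18,0.08,0],[-0.2,0.08,0],[-0.2,0.08,0],[-0.2,0.08,0],[-0.2,0.08,0],[-0.15,0.08,0.05],[0,0,0.1],[0,0,0]], delta_rot=[[0,0,0],[0,0,0],[0,0,0],[0,0,0],[0,0,0],[0,0,0],[0,0,0],[0,0,0]])

```text
time: 8.2
ee_pos: [0.5539, 0.0795, 0.0931]
eef_rot: [0.666, 0.746, -0.001, -0.002]
ft_force: [-0.2, -0.8, 0.5]
width: 0.0867
grip_force: 0.0
```

```bash
python3 - <<'E'
from h import *; from bench import r
todo(r,wor(-.215,-.0095),.0098)
E
```

```text
t 8.2 tcp [0.5539 0.0795 0.0931] fix mm [-215.9   -8.1] F [-0.2 -0.8  0.5] w 0.0867 grip 0.0
units pos [0.0043 0.0068 0.4167] (target axes)  rot [-0.0013 -0.0002 -0.0004]
```

Emit:
play_rows(claw=[0,0,0,0,0,0,0], delta_pos=[[0,0.007,0.1],[0,0,0.1],[0,0,0.1],[0,0,0.07],[0,0,0.04],[0,0,0],[0,0,0]], delta_rot=[[0,0,0],[0,0,0],[0,0,0],[0,0,0],[0,0,0],[0,0,0],[0,0,0]])

```text
time: 8.9
ee_pos: [0.557, 0.0813, 0.0142]
eef_rot: [0.665, 0.747, 0.0, 0.0]
ft_force: [0.5, 0.0, -0.7]
width: 0.0873
grip_force: 0.0
```

```bash
python3 - <<'E'
from h import *; from bench import r
todo(r,wor(-.18,-.0095),.0098)
E
```

```text
t 8.9 tcp [0.557  0.0813 0.0142] fix mm [-214.4  -11.5] F [ 0.5  0.  -0.7] w 0.0873 grip 0.0
units pos [ 0.1722 -0.0098  0.0221] (target axes)  rot [ 0.0003 -0.0001  0.0003]
```

Emit:
play_rows(claw=[0,0,0,0,0,0,0,0], delta_pos=[[0,0,0.022],[0.04,0,0],[0.04,0,0],[0.03,0,0],[0.03,0,0],[0.03,0,0],[0.03,0,0],[0.03,0,0]], delta_rot=[[0,0,0],[0,0,0],[0,0,0],[0,0,0],[0,0,0],[0,0,0],[0,0,0],[0,0,0]])

```text
time: 9.7
ee_pos: [0.5514, 0.127, 0.0091]
eef_rot: [0.665, 0.747, 0.0, 0.0]
ft_force: [0.4, -1.5, -0.3]
width: 0.0867
grip_force: 1.1
```

```bash
cat >> h.py <<'E'
def look(r,tag):
    for n in ["top","scene"]:
        c=r.camera(n); np.savez(f"pics/{n}{tag}.npz",**c)
        a=c["pixels"][:,:,::-1]; a=a[170:310,130:290] if n=="top" else a[120:240,130:290]
        a=cv2.resize(a,None,fx=4,fy=4,interpolation=cv2.INTER_CUBIC)
        if n=="top": A=a
        else: cv2.imwrite(f"pics/top{tag}.png",A); cv2.imwrite(f"pics/scene{tag}.png",a)
E
python3 - <<'E'
from h import *; from bench import r
todo(r,wor(-.1,-.0095),.0098); look(r,2)
E
```

```text
t 9.7 tcp [0.5514 0.127  0.0091] fix mm [-168.4  -11.1] F [ 0.4 -1.5 -0.3] w 0.0867 grip 1.1328354757279158
units pos [ 0.3422 -0.0081 -0.0034] (target axes)  rot [ 0.0001 -0.      0.0001]
```

View pics/scene2.png

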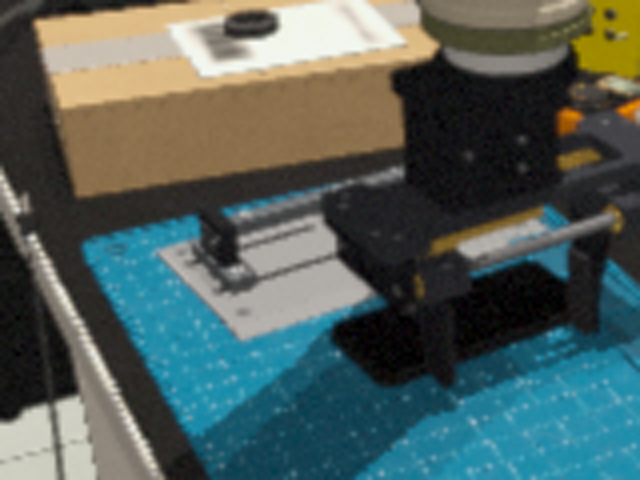

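Both fingers now rest along the phone's right edge, near fingertip at crop (440,380) and far at (590,330). The phone is flat and nearly square, so I'll keep pushing up to the bevel.

Emit:
play_rows(claw=[0,0,0,0,0,0,0,0], delta_pos=[[0.035,0,-0.006],[0.035,0,0],[0.03,0,0],[0.025,0,0],[0.025,0,0],[0.025,0,0],[0.025,0,0],[0.025,0,0]], delta_rot=[[0,0,0],[0,0,0],[0,0,0],[0,0,0],[0,0,0],[0,0,0],[0,0,0],[0,0,0]])

```text
time: 10.6
ee_pos: [0.5461, 0.1717, 0.0103]
eef_rot: [0.665, 0.747, 0.0, -0.0]
ft_force: [-0.3, -0.3, -0.4]
width: 0.0873
grip_force: 0.5
```

```bash
python3 - <<'E'
from h import *; from bench import r
todo(r,wor(-.1,-.0095),.0105); look(r,3)
E
```

```text
t 10.6 tcp [0.5461 0.1717 0.0103] fix mm [-123.4  -11. ] F [-0.3 -0.3 -0.4] w 0.0873 grip 0.47648224979639053
units pos [ 0.117  -0.0074 -0.0012] (target axes)  rot [-0.     -0.0001  0.0002]
```

View pics/scene3.png

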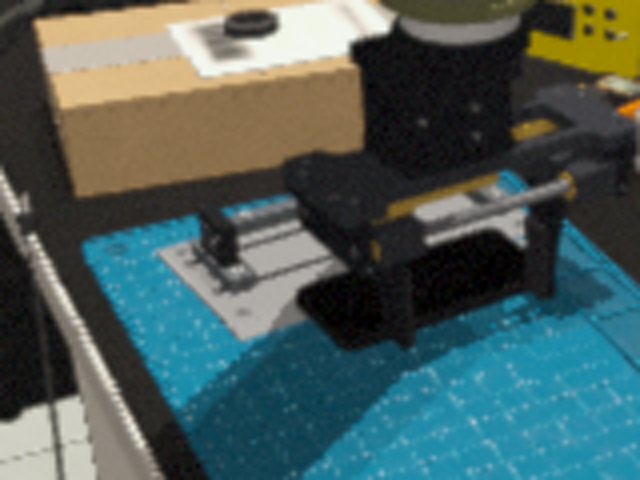

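The phone's near end runs from crop (300,290) to (345,343), and its leading edge is on the plate. I'll measure the near end's y.

```bash
python3 - <<'E'
from h import *
np.set_printoptions(suppress=True,precision=1)
c=dict(np.load("pics/scene3.npz"))
p=np.array([[300,290],[345,343]])/4+[130,120]-.375
print("near end top edge fix",fix(ray(c,p,.014))*1000)
p=np.array([[165,252],[242,337]])/4+[130,120]-.375
print("plate near corners (exp 60,110 / -64,110)",fix(ray(c,p,.0065))*1000)
p=np.array([[532,297],[408,345]])/4+[130,120]-.375
print("finger tips",fix(ray(c,p,.0103))*1000)
t=dict(np.load("pics/top3.npz")); hsv=cv2.cvtColor(t["pixels"],cv2.COLOR_RGB2HSV)
m=cv2.inRange(hsv,(0,0,0),(180,255,45)); 
# near phone edge along lines of constant fixture x in top view, darkness profile
g=cv2.cvtColor(t["pixels"],cv2.COLOR_RGB2GRAY).astype(np.float32)
for x in [-105,-95,-85,-75,-65,-55,-45]:
    ys=np.arange(30,85,2.5); W=np.array([np.r_[wor(x/1e3,y/1e3),.014] for y in ys]); uv=proj(t,W).astype(np.float32)
    print(x,cv2.remap(g,uv[:,0][None],uv[:,1][None],1)[0].astype(int))
E
```

```text
near end top edge fix [[ -43.9   59.5]
 [-111.9   65.3]]
plate near corners (exp 60,110 / -64,110) [[ 58.6 103. ]
 [-61.6 106.2]]
finger tips [[-124.2  -54. ]
 [-128.9   34.2]]
-105 [126 118 111 102  85  58  35  29  26  27  27  29  29  28  27  27  29  24
  36  56  60  58]
-95 [58 37 29 26 28 27 27 27 27 27 26 26 26 28 36 51 54 40 37 48 53 54]
-85 [26 24 27 27 26 28 28 28 26 28 28 32 46 52 32 28 29 27 39 58 59 58]
-75 [ 6  8  8  8  8  7  9 10 15 19 20 19 20 21 23 25 29 38 48 53 51 53]
-65 [ 7  6  4  7  7  6  6  5  3  2  1  5  3  2  3 14 39 77 97 96 96 93]
-55 [  3   3   3   3   5   1   2   4   4   4   4   3   4   5   5  12  57 107
 124 126 141 179]
-45 [ 27  31  31  23  18  10  11  13  23  28  31  28  27  33  58 118 184 220
 230 230 231 231]
```

Emit:
play_rows(claw=[0,0,0,0,0,0,0,0], delta_pos=[[0.02,0.004,0],[0.02,0.005,0],[0.02,0.005,0],[0.02,0.005,0],[0.02,0.005,0],[0.02,0.005,0],[0.02,0.005,0],[0.02,0.005,0]], delta_rot=[[0,0,0],[0,0,0],[0,0,0],[0,0,0],[0,0,0],[0,0,0],[0,0,0],[0,0,0]])

```text
time: 11.5
ee_pos: [0.5503, 0.2043, 0.0103]
eef_rot: [0.665, 0.747, 0.0, -0.0]
ft_force: [0.3, -1.5, -0.3]
width: 0.0865
grip_force: 0.6
```

```bash
cat >> h.py <<'E'
def prof(c,xs,ys,z):
    g=cv2.cvtColor(c["pixels"],cv2.COLOR_RGB2GRAY).astype(np.float32); print("ys",ys)
    for x in xs:
        uv=proj(c,np.array([np.r_[wor(x/1e3,y/1e3),z] for y in ys])).astype(np.float32)
        print(x,cv2.remap(g,uv[:,0][None],uv[:,1][None],1)[0].astype(int))
E
python3 - <<'E'
from h import *; from bench import r
todo(r,wor(-.1,-.0095),.0105); look(r,4)
prof(dict(np.load("pics/top4.npz")),[-45,-35,-25,-15],np.arange(40,80,2.5),.015)
E
```

```text
t 11.5 tcp [0.5503 0.2043 0.0103] fix mm [-91.5 -18.9] F [ 0.3 -1.5 -0.3] w 0.0865 grip 0.6383218403061619
units pos [-0.0424 -0.0468 -0.0011] (target axes)  rot [ 0.     -0.      0.0002]
ys [40.  42.5 45.  47.5 50.  52.5 55.  57.5 60.  62.5 65.  67.5 70.  72.5
 75.  77.5]
-45 [27 28 28 29 29 28 26 27 27 28 38 66 89 90 90 90]
-35 [  4   3   4   5   2   3   3   5  20  56 100 132 134 138 139 139]
-25 [  4   3   5   6   6   4   2   4  21  70 119 137 150 187 217 229]
-15 [  5   2   1   2   3   9  11  29  82 164 213 229 229 223 203 158]
```

View pics/scene4.png

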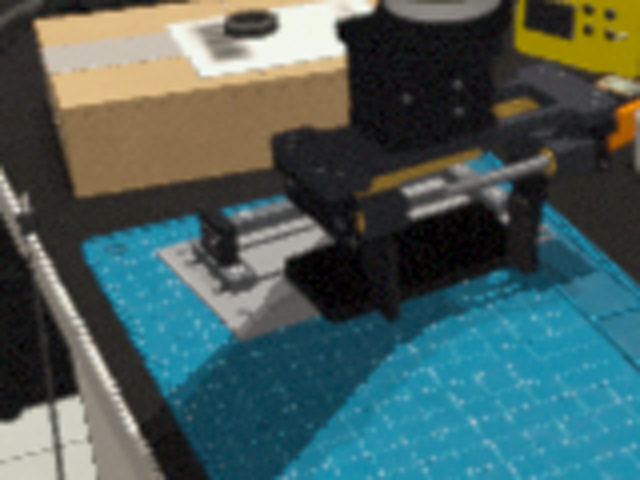

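The phone's trailing edge is at the bevel. The near end moved from y≈69.5 to 62.5 along with the fingers, so it follows by friction. I'll carry on diagonally toward the end stop.

Emit:
play_rows(claw=[0,0,0,0,0,0,0,0], delta_pos=[[0.02,0.006,0],[0.02,0.007,0],[0.02,0.007,0],[0.02,0.007,0],[0.02,0.007,0],[0.02,0.007,0],[0.02,0.007,0],[0.02,0.007,0]], delta_rot=[[0,0,0],[0,0,0],[0,0,0],[0,0,0],[0,0,0],[0,0,0],[0,0,0],[0,0,0]])

```text
time: 12.4
ee_pos: [0.5574, 0.2373, 0.0102]
eef_rot: [0.665, 0.747, 0.0, -0.0]
ft_force: [-0.4, -1.2, 0.1]
width: 0.0866
grip_force: 0.6
```

```bash
python3 - <<'E'
from h import *; from bench import r
todo(r,wor(-.034,-.03),.0105); look(r,5)
prof(dict(np.load("pics/top5.npz")),[-15,-5,5],np.arange(40,80,2.5),.016)
E
```

```text
t 12.4 tcp [0.5574 0.2373 0.0102] fix mm [-59.5 -29.8] F [-0.4 -1.2  0.1] w 0.0866 grip 0.6376974144950509
units pos [ 0.1274  0.001  -0.0013] (target axes)  rot [-0.     -0.0001  0.0002]
ys [40.  42.5 45.  47.5 50.  52.5 55.  57.5 60.  62.5 65.  67.5 70.  72.5
 75.  77.5]
-15 [62 60 32 29 31 26 17 41 73 80 82 89 90 86 84 77]
-5 [ 22  21  20  16  11   7  18  53  89 106 123 154 195 223 219 169]
5 [  1   5   7   6   2   2  10  79 179 226 228 228 228 228 227 193]
```

Emit:
play_rows(claw=[0,0,0,0,0,0], delta_pos=[[0.02,0.003,0],[0.02,0.003,0],[0.02,0.003,0],[0.015,0.002,0],[0.015,0.002,0],[0.01,0,0]], delta_rot=[[0,0,0],[0,0,0],[0,0,0],[0,0,0],[0,0,0],[0,0,0]])

```text
time: 13.1
ee_pos: [0.5577, 0.2576, 0.0103]
eef_rot: [0.665, 0.747, 0.0, -0.0]
ft_force: [-0.2, -1.0, -1.4]
width: 0.0871
grip_force: 0.5
```

Emit:
play_rows(claw=[0,0,0], delta_pos=[[0.005,0,0],[0.005,0,0],[0,0,0]], delta_rot=[[0,0,0],[0,0,0],[0,0,0]])

```text
time: 13.4
ee_pos: [0.5575, 0.2593, 0.0104]
eef_rot: [0.665, 0.747, 0.0, -0.0]
ft_force: [-1.4, -1.0, -0.2]
width: 0.0869
grip_force: 0.1
```

```bash
python3 - <<'E'
from h import *; from bench import r
todo(r,wor(-.034,-.03),.0105); look(r,6)
prof(dict(np.load("pics/top6.npz")),[-5,5,15,25],np.arange(40,80,2.5),.016)
E
```

```text
t 13.4 tcp [0.5575 0.2593 0.0104] fix mm [-37.7 -32.4] F [-1.4 -1.  -0.2] w 0.0869 grip 0.1210537925362587
units pos [ 0.0183 -0.012  -0.0007] (target axes)  rot [ 0.0001 -0.0001  0.0002]
ys [40.  42.5 45.  47.5 50.  52.5 55.  57.5 60.  62.5 65.  67.5 70.  72.5
 75.  77.5]
-5 [26 30 38 35 24 12 17 47 78 88 88 89 88 89 85 64]
5 [ 29  27  26  30  24  10  12  52  90  90  90  90  90  88 119 121]
15 [ 25  26  27  28  24  12  17  46  81 110 131 160 205 227 216 155]
25 [  8   4   0   2   2   5  22 136 220 225 225 225 227 226 224 184]
```

Emit:
play_rows(claw=[0,0,0,0], delta_pos=[[0.005,0,0],[0.005,0,0],[0.005,0,0],[0,0,0]], delta_rot=[[0,0,0],[0,0,0],[0,0,0],[0,0,0]])

```text
time: 13.9
ee_pos: [0.5572, 0.2624, 0.0103]
eef_rot: [0.665, 0.747, 0.0, -0.0]
ft_force: [1.1, 0.1, -0.3]
width: 0.0873
grip_force: 0.2
```

Emit:
play_rows(claw=[0,0,0], delta_pos=[[0.005,0,0],[0.005,0,0],[0,0,0]], delta_rot=[[0,0,0],[0,0,0],[0,0,0]])

```text
time: 14.2
ee_pos: [0.5571, 0.2634, 0.0103]
eef_rot: [0.665, 0.747, -0.0, 0.0]
ft_force: [-0.0, -4.0, 2.3]
width: 0.0869
grip_force: 2.3
```

Emit:
play_rows(claw=[0,0], delta_pos=[[0.005,0,0],[0,0,0]], delta_rot=[[0,0,0],[0,0,0]])

```text
time: 14.4
ee_pos: [0.5571, 0.2635, 0.0102]
eef_rot: [0.665, 0.747, -0.001, 0.001]
ft_force: [-0.2, -7.4, 3.5]
width: 0.0871
grip_force: 3.8
```

Emit:
play_rows(claw=[0,0,0,0,0,0,0,0], delta_pos=[[-0.02,0,0],[-0.03,0,0],[-0.05,0,0],[0,0,-0.1],[0,0,-0.2],[-0.2,-0.1,-0.2],[-0.25,-0.1,0],[-0.25,-0.1,0]], delta_rot=[[0,0,0],[0,0,0],[0,0,0],[0,0,0],[0,0,0],[0,0,0],[0,0,0],[0,0,0]])

```text
time: 15.2
ee_pos: [0.5201, 0.1124, 0.1044]
eef_rot: [0.665, 0.747, 0.001, 0.001]
ft_force: [0.5, -1.1, 0.1]
width: 0.0873
grip_force: 0.0
```

Emit:
play_rows(claw=[0,0,0,0], delta_pos=[[-0.25,-0.1,0],[-0.25,-0.1,0],[-0.2,-0.1,0],[0,0,0]], delta_rot=[[0,0,0],[0,0,0],[0,0,0],[0,0,0]])

```text
time: 15.6
ee_pos: [0.4768, -0.0323, 0.103]
eef_rot: [0.669, 0.744, -0.002, 0.0]
ft_force: [0.2, 1.8, 0.6]
width: 0.0869
grip_force: 0.0
```

```bash
python3 - <<'E'
from h import *; from bench import r
np.set_printoptions(suppress=True,precision=1)
todo(r,wor(-.034,-.03),.0105); look(r,7)
a=cv2.imread("pics/top7.png")[0:560,60:480]; b=cv2.imread("pics/scene7.png")[40:400,60:600]
b=cv2.resize(b,(380,int(360*380/540))); H=np.zeros((560,800,3),np.uint8); H[:a.shape[0],:420]=a; H[:b.shape[0],420:]=b; cv2.imwrite("pics/both7.png",H)
c=dict(np.load("pics/top7.npz")); g=cv2.cvtColor(c["pixels"],cv2.COLOR_RGB2GRAY); bl=cv2.inRange(g,0,22)
k=max(cv2.findContours(bl[195:290,150:225].copy(),cv2.RETR_EXTERNAL,cv2.CHAIN_APPROX_NONE)[0],key=cv2.contourArea)[:,0]+[150,195]
w=ray(c,k,.016)[:,:2]; (x,y),s,t=cv2.minAreaRect((fix(w)*1000).astype(np.float32)); print("phone fix",x,y,s,t)
prof(c,[-10,0,11,25,35],np.arange(40,85,2.5),.016); prof(c,[0,15,30],np.arange(-105,-75,2.5),.016)
E
```

```text
t 15.6 tcp [ 0.5 -0.   0.1] fix mm [-318.1   81.3] F [0.2 1.8 0.6] w 0.0869 grip 0.0
units pos [1.4 0.6 0.5] (target axes)  rot [-0.  0. -0.]
phone fix 12.029888153076172 -15.512275695800781 (143.8591766357422, 68.28648376464844) 89.90290069580078
ys [40.  42.5 45.  47.5 50.  52.5 55.  57.5 60.  62.5 65.  67.5 70.  72.5
 75.  77.5 80.  82.5]
-10 [  8  10   8   7   7   9  18  61  85  80  71  57  53  58  70  75  95 160]
0 [  7   7   8   8   7   8  18 111 205 228 228 229 229 228 217 156  60  25]
11 [  7   8   6   6   7   7  37 119 202 228 228 227 228 227 220 173  79  43]
25 [  5   4   7   8   5  11  24 137 220 226 224 225 226 227 225 182  41  43]
35 [  5   7   8   8   9   9  19  89 174 216 223 223 214 199 186 138  72  76]
ys [-105.  -102.5 -100.   -97.5  -95.   -92.5  -90.   -87.5  -85.   -82.5
  -80.   -77.5]
0 [192 181 150 139 140 132 100  45  11   6   7   7]
15 [188 188 152 139 139 133 100  32  14   8   5   5]
30 [170 196 177 210 211 172 118  22  12   7   5   6]
```

View pics/both7.png

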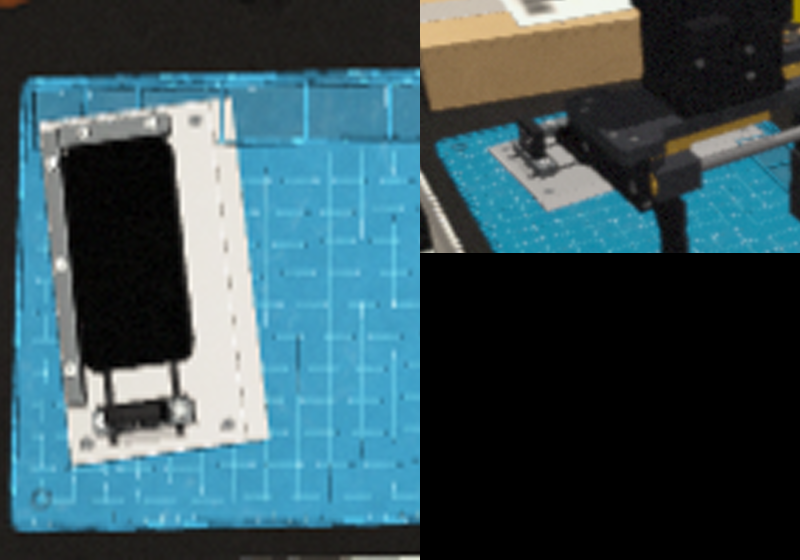

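The phone lies square (0.1°), with the back stop on its left and the end stop at the top and no plate showing between. The stop's apparent inner edge has the same ~2 mm camera bias as the phone, so it is touching. The jaw is fully back at crop (140,412). Now I'll close it.

Emit:
play_rows(claw=[0.3,0.3,0.3,0.3,0.3,0.3,0.3,0.3], delta_pos=[[0.2,0,0],[0.2,0,0],[0.2,0,0],[0.2,0,0],[0.2,0,0],[0.2,0,0],[0.2,0,0],[0.2,0,0]], delta_rot=[[0,0,0],[0,0,0],[0,0,0],[0,0,0],[0,0,0],[0,0,0],[0,0,0],[0,0,0]])

```text
time: 16.5
ee_pos: [0.4408, 0.2962, 0.1037]
eef_rot: [0.664, 0.748, 0.001, -0.0]
ft_force: [0.9, -0.3, 0.0]
width: 0.0613
grip_force: 0.0
```

Emit:
play_rows(claw=[0.3,0.3], delta_pos=[[0,0,0],[0,0,0]], delta_rot=[[0,0,0],[0,0,0]])

```text
time: 16.7
ee_pos: [0.4405, 0.2954, 0.1036]
eef_rot: [0.663, 0.748, 0.0, -0.001]
ft_force: [0.5, -0.6, -0.1]
width: 0.0611
grip_force: 0.0
```

```bash
python3 - <<'E'
from h import *; from bench import r
todo(r,wor(.011,.0867),.0255)
E
```

```text
t 16.7 tcp [0.4405 0.2954 0.1036] fix mm [11.6 79.7] F [ 0.5 -0.6 -0.1] w 0.0611 grip 0.0
units pos [-0.003  -0.0352  0.3904] (target axes)  rot [-0.0002 -0.0005  0.0017]
```

Emit:
play_rows(claw=[0.3,0.3,0.3,0.3,0.3,0.3,0.3,0.3], delta_pos=[[-0.003,-0.035,0],[0,0,0.1],[0,0,0.1],[0,0,0.1],[0,0,0.06],[0,0,0.03],[0,0,0],[0,0,0]], delta_rot=[[0,0,0.0017],[0,0,0],[0,0,0],[0,0,0],[0,0,0],[0,0,0],[0,0,0],[0,0,0]])

```text
time: 17.5
ee_pos: [0.4353, 0.2917, 0.0264]
eef_rot: [0.667, 0.745, 0.001, 0.0]
ft_force: [-0.1, 0.1, 0.1]
width: 0.061
grip_force: 0.0
```

Emit:
play_rows(claw=[1,1,1,1,1,1,1,1], delta_pos=[[0,0,0],[0,0,0],[0,0,0],[0,0,0],[0,0,0],[0,0,0],[0,0,0],[0,0,0]], delta_rot=[[0,0,0],[0,0,0],[0,0,0],[0,0,0],[0,0,0],[0,0,0],[0,0,0],[0,0,0]])

```text
time: 18.3
ee_pos: [0.435, 0.2916, 0.0256]
eef_rot: [0.667, 0.745, 0.0, -0.0]
ft_force: [0.5, 0.0, 0.8]
width: 0.012
grip_force: 15.0
```

Emit:
play_rows(claw=[1,1,1,1], delta_pos=[[0,0,0],[0,0,0],[0,0,0],[0,0,0]], delta_rot=[[0,0,0],[0,0,0],[0,0,0],[0,0,0]])

```text
time: 18.7
ee_pos: [0.4349, 0.2916, 0.0256]
eef_rot: [0.667, 0.745, 0.0, -0.0]
ft_force: [-0.2, 0.3, 0.0]
width: 0.0121
grip_force: 15.0
```

```bash
python3 - <<'E'
from h import *; from bench import r
todo(r,wor(.011,.065),.0255)
E
```

```text
t 18.7 tcp [0.4349 0.2916 0.0256] fix mm [ 8.5 85.6] F [-0.2  0.3  0. ] w 0.0121 grip 14.996238418389112
units pos [0.0124 0.1032 0.0006] (target axes)  rot [-0.     -0.0001 -0.0015]
```

Emit:
play_rows(claw=[1,1,1,1,1,1,1,1], delta_pos=[[0,0.015,0],[0,0.015,0],[0,0.015,0],[0,0.015,0],[0,0.015,0],[0,0.01,0],[0,0.01,0],[0,0,0]], delta_rot=[[0,0,-0.0015],[0,0,0],[0,0,0],[0,0,0],[0,0,0],[0,0,0],[0,0,0],[0,0,0]])

```text
time: 19.5
ee_pos: [0.4543, 0.2939, 0.0256]
eef_rot: [0.665, 0.747, 0.0, -0.0]
ft_force: [0.8, 0.6, -0.3]
width: 0.0121
grip_force: 15.0
```

Emit:
play_rows(claw=[1,1,1,1], delta_pos=[[0,0.005,0],[0,0.005,0],[0,0.005,0],[0,0,0]], delta_rot=[[0,0,0],[0,0,0],[0,0,0],[0,0,0]])

```text
time: 19.9
ee_pos: [0.4562, 0.294, 0.0256]
eef_rot: [0.665, 0.747, -0.0, -0.0]
ft_force: [-4.4, -0.6, 5.4]
width: 0.0122
grip_force: 15.0
```

```bash
python3 - <<'E'
from h import *; from bench import r
todo(r,wor(.011,.065),.0255)
E
```

```text
t 19.9 tcp [0.4562 0.294  0.0256] fix mm [ 8.5 64.2] F [-4.4 -0.6  5.4] w 0.0122 grip 14.996645179926418
units pos [ 0.0126 -0.0038  0.0005] (target axes)  rot [-0.0004  0.0001  0.0001]
```

Emit:
play_rows(claw=[1,1,1], delta_pos=[[0,0.004,0],[0,0,0],[0,-0.005,0]], delta_rot=[[0,0,0],[0,0,0],[0,0,0]])

```text
time: 20.2
ee_pos: [0.4562, 0.2941, 0.0256]
eef_rot: [0.665, 0.747, -0.0, -0.0]
ft_force: [-1.5, -0.1, 0.9]
width: 0.0118
grip_force: 15.0
```

Emit:
play_rows(claw=[0.3,0.3,0.3,0.3,0.3,0.3,0.3,0.3], delta_pos=[[0,0,0],[0,0,0],[0,0,0],[0,0,0],[0,0,0],[0,0,-0.1],[0,0,-0.2],[0,0,-0.2]], delta_rot=[[0,0,0],[0,0,0],[0,0,0],[0,0,0],[0,0,0],[0,0,0],[0,0,0],[0,0,0]])

```text
time: 21.0
ee_pos: [0.4561, 0.2939, 0.1264]
eef_rot: [0.665, 0.747, -0.001, -0.001]
ft_force: [0.9, -0.4, -0.3]
width: 0.0598
grip_force: 0.0
```

Emit:
play_rows(claw=[0.3,0.3,0.3,0.3,0.3,0.3,0.3,0.3], delta_pos=[[-0.1,0,-0.1],[-0.2,0,0],[-0.2,0,0],[-0.2,0,0],[-0.2,0,0],[-0.2,0,0],[-0.2,0,0],[-0.2,0,0]], delta_rot=[[0,0,0],[0,0,0],[0,0,0],[0,0,0],[0,0,0],[0,0,0],[0,0,0],[0,0,0]])

```text
time: 21.8
ee_pos: [0.4911, -0.0057, 0.1458]
eef_rot: [0.665, 0.747, 0.0, 0.0]
ft_force: [0.6, -0.6, -0.4]
width: 0.0608
grip_force: 0.0
```

Emit:
play_rows(claw=[0.3,0.3,0.3,0.3], delta_pos=[[-0.2,0,0],[-0.2,0,0],[0,0,0],[0,0,0]], delta_rot=[[0,0,0],[0,0,0],[0,0,0],[0,0,0]])

```text
time: 22.2
ee_pos: [0.5002, -0.084, 0.1454]
eef_rot: [0.666, 0.746, 0.0, -0.0]
ft_force: [-0.1, 0.5, 0.6]
width: 0.061
grip_force: 0.0
```

```bash
python3 - <<'E'
from h import *; from bench import r
np.set_printoptions(suppress=True,precision=1)
todo(r,wor(-.034,-.03),.0105); look(r,8)
a=cv2.imread("pics/top8.png")[0:560,60:480]; b=cv2.imread("pics/scene8.png")[40:400,60:600]
b=cv2.resize(b,(380,int(360*380/540))); H=np.zeros((560,800,3),np.uint8); H[:a.shape[0],:420]=a; H[:b.shape[0],420:]=b; cv2.imwrite("pics/both8.png",H)
c=dict(np.load("pics/top8.npz")); prof(c,[-10,0,11,25,35],np.arange(40,75,2.5),.016);prof(c,[0,15,30],np.arange(-105,-75,2.5),.016)
E
```

```text
t 22.2 tcp [ 0.5 -0.1  0.1] fix mm [-372.1   64. ] F [-0.1  0.5  0.6] w 0.061 grip 0.0
units pos [1.7 0.5 0.7] (target axes)  rot [-0. -0. -0.]
ys [40.  42.5 45.  47.5 50.  52.5 55.  57.5 60.  62.5 65.  67.5 70.  72.5]
-10 [  3   5   6   6   4  10  19  46 105 189 223 220 188 117]
0 [ 6  7  6  4  5  8 16 26 26 24 21 17 21 41]
11 [ 8  7  5  6  8  2 11 27 40 46 46 38 46 80]
25 [ 7  9  8  7  6 12 14 25 42 44 37 36 39 54]
35 [  9   7   8   8   7   9  19  49  69  71  85 102 109 117]
ys [-105.  -102.5 -100.   -97.5  -95.   -92.5  -90.   -87.5  -85.   -82.5
  -80.   -77.5]
0 [191 180 150 139 139 132 100  45  11   4   7   7]
15 [188 188 152 139 139 134  99  27  15   4   5   8]
30 [170 197 177 209 211 173 116  21  11   7   5   6]
```

View pics/both8.png

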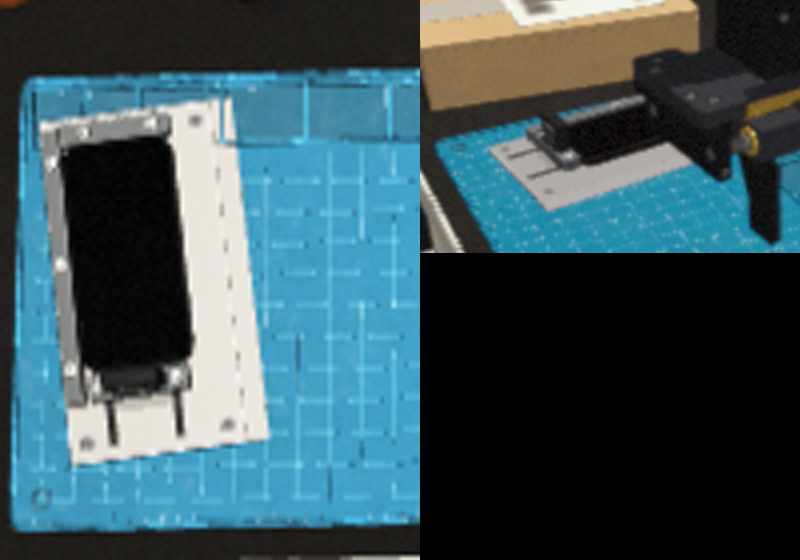

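The jaw is closed on the phone's near end, at crop (135,375). The far-end profile didn't change when it closed, so the phone was already seated, and the gripper is clear. Handing in.

```bash
python3 -c "
from bench import r
print(r.close_job())"
```

```text
the job is handed in; nothing more can be done
None
```

The phone lies flat and square against the back and end stops with the jaw closed on it at about 22 mm; it was only slid, the bystanders weren't touched, and the job was handed in at about 22 s (no verdict was returned).

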